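Lock a channel nut into the potter's bench rail

TASK

The steel channel rail on the potter's bench needs a second nut so that a tile mould can be clamped to it. Of the three loose nuts take the one with the long narrow foot, lower it foot first into the rail's slot halfway along the rail, with the foot lying along the slot, until its collar rests on the lips, then turn it a quarter turn so that the foot reaches across under both lips like the nut already fitted, and let go of it. Leave the other two nuts where they stand.

Things in the scene. Friction and masses are not known exactly. Their poses are not given: they have to be found in the camera images.
- nut_grip (a point): Nut to fit, loose steel, 76 mm tall, upright. From below: narrow foot bar 76 x 22 x 12 high, its ends 10 mm past the collar; neck dia 20, 14 high (groove for the lips); collar dia 56 x 6; grip plate 36 x 14 thick x 44 high, parallel to the foot. Point: in the plate on the axis, 56 above the underside, 30 above the collar's underside. x along foot, y across the 14 mm, z up. Turn either way.
- slot_mid (a point): Middle of the slot of the fixed steel channel rail (320 long x 104 wide x 50 high, slot up), level with the lips' top. x along the slot, towards a like nut already fitted 118 mm away; y across; z up. Slot 36 wide, full length; lips 5 thick; inside 96 wide, 41 from floor to lips. With the nut's collar on the lips its foot is 9 mm below them and free to turn.
- stubnut_grip (a point): Bystander nut, loose, leave alone: like the nut to fit, but its foot is only 34 mm long, hidden under the collar, too short to catch the lips. Point and axes as in the nut to fit.
- broadnut_grip (a point): Bystander nut, loose, leave alone: like the nut to fit, but its foot is a broad plate 76 x 50 mm, too wide for the slot. Point and axes as in the nut to fit.
Things that resemble listed ones, but are neither listed nor needed, are in the scene too. Leave any pink or purple look-alike of the part that bears nut_grip alone.

How it is judged:
By the outcome, as a careful person would: the job done as asked, in the order asked, and still so for the second after the job is handed in, with the robot touching nothing.
It also fails if it takes over 45 s, if anything falls off the work surface, if the arm or the gripper's body presses on something with over 40 N, if the wrist force passes 120 N, or if a joint passes its speed limit or range.

ROBOT

A 6-joint arm with a two-finger parallel gripper is mounted at the origin on the work surface. World frame = base frame: x ahead of the robot, y to its left, z up, the work surface at z = 0. Lengths are in m, angles in rad, forces in N, time in s.
With the tool pointing down it reaches from about 0.4 to 0.925 m from the base axis. Payload 12.5 kg.
Tool frame: the origin (TCP) lies on the centre line of the jaws, within the pads' length; the fingertips stand robot.finger_overhang ahead of it and the grasp point (between the pads) lies 6 mm ahead of it (robot.finger_overhang is the distance from the TCP to the fingertips, in m); z points along the fingers, y is the line along which they close (so a half turn about z gives the same grasp; the last joint's range is limited). The gripper opens to 95 mm and grips with 3 to 60 N. Pads are 20 mm wide; open, the fingers measure 119 mm over their backs; the gripper's body (75 mm by 180 mm) begins 59 mm behind the grasp point.
Start: joints at [1.081, 0.491, 1.559, -0, 1.092, -0.106], TCP at [0.234, 0.58, 0.216] pointing down, gripper open.
Joint ranges: [-3.1, 3.1], [-0.84, 2.19], [0.05, 2.79], [-1.13, 4.28], [0.06, 2.93], [-2.69, 2.69]. Speed limits (rad/s): [2.22, 2.22, 2.79, 3.14, 3.14, 3.14].

INTERFACE

Orientations are given as a unit quaternion [w, x, y, z].
In Python, from station import telemetry, snapshot, camera_info, order, robot gives the robot as it stands. The module is installed in compiled form; this text tells all that it offers.
- The arm moves only by the tool carry_out, never from a script. Its argument "moves" is a list of rows, each a list of 3 entries, a list of its own where there are three numbers: the shift along the world's x, y, z each as a share of 0.4 m, from -1 to 1, then the turn about the world's z as a share of 1.5 rad, from -1 to 1, then the gripper's target within -1 to 1 (shut at 1, half-way at 0, fully open at -1). In form: [[[x, y, z], spin, hand], ...]. A call has 1 to 10 rows; each row is the pose to reach, as a shift and turn from the pose commanded when the call began; what a row does not reach only later rows make up. A row lasts 1/12 s, in which the tool goes at most 41.7 mm and 7.16 degrees, less where a joint would pass 70% of its speed; a pose out of reach is approached as far as the arm can. A call with a number of a shift or a turn outside -1 to 1 is refused whole. A call with a gripper value outside its range is refused whole. The fingers move at their own pace and stop on an object; the grip force is fixed at half the most. Time passes only in rows, so rows that repeat a pose let the fingers close. It gives the time, the measured TCP pose, the force, the opening and the grip force at its end, in the units of the state.
- telemetry.state(): the state, without advancing time (a new reading comes with each control period).
- snapshot(name): name is "scene" or "top"; returns (picture, depth): 480x640x3 uint8, blue, green, red; 480x640 float32, m along the optical axis (not along the pixel's ray), 0 where there is no reading.
- camera_info(name): a dict with "fov_y" (degrees; the focal length in pixels is half the picture's height over the tangent of half this angle, whatever the lens; pixels are square), "cx", "cy" (the principal point, pixels), "D" ([k1, k2, p1, p2, k3] as OpenCV has them; the pictures are not rectified), "T" (4x4, takes a point from camera to world coordinates). Camera axes: x right, y up, looking along -z (the intrinsics and any distortion apply to the point x, -y, -z); pixel columns grow to the right and rows downward; lengths in m; the calibration is good to about 2 mm. A picture is of the moment at which its call begins. camera_info takes no time and is no camera call.
- order.job_done(): hands the job in; it is judged then, once.
The state is a dict: "time": time; "qpos": joint angles; "joint_vel": joint speeds; "effort": joint torques, N m; "eef_pos": TCP position; "orientation": TCP orientation; "force": force on the tool from outside, world axes, zero at the start; "wrist_torque": the same for the moment, N m; "opening": opening from 0.0 (shut) to 1.0 (fully open); "gripper_force": force on a finger pad.
Only numpy, scipy, OpenCV 4.12 (cv2) and the standard library are available. Lean on these libraries where they do the work, as an engineer would, in place of code of your own. Each camera call takes 0.05 s, during which the arm holds its last target. There are 200 camera calls.

## Working session

There is one attempt and no reset: what is moved stays moved. The work goes in short steps, Python scripts to look and compute and a tool call to move; the robot and the scene stay as the last step left them, time stands still between calls to the robot, and variables do not carry over. Pictures are saved under pics/ and viewed, at most 10 in all, crops included, and the job is handed in when it is done.

Besides the shell and the picture viewer there is one more tool, called after "Emit:" as name([rows], argument=value, ...), one row to a line, values as JSON. carry_out: Moves the arm, as the interface text tells. Shift numbers are shares of 0.4 m and turn numbers shares of 1.5 rad, none past 1 either way. Its arguments: {"type":"object","properties":{"moves":{"type":"array"}},"required":["moves"]}

```bash
mkdir -p pics; python3 - <<'E'
from station import *
import cv2,numpy as np
print(telemetry.state()); print(robot.finger_overhang)
for n in("scene","top"):
    p,d=snapshot(n); cv2.imwrite(f"pics/{n}0.png",p); np.savez(f"{n}0.npz",p=p,d=d); print(n,camera_info(n))
E
```

```text
{'time': 0.0, 'qpos': array([ 1.08140855e+00,  4.91556260e-01,  1.55948816e+00, -5.21127063e-07,
        1.09169250e+00, -1.05570785e-01]), 'joint_vel': array([-0.00045665, -0.0006769 ,  0.00152147, -0.00035152, -0.00096999,
       -0.00060954]), 'effort': array([-9.28051086e-04, -6.12622690e+01, -2.58183485e+01,  6.92748372e-02,
        4.82683978e-02, -1.39406397e-04]), 'eef_pos': array([0.23387848, 0.57931126, 0.21565047]), 'orientation': array([-1.67477615e-04,  1.90732551e-01,  9.81641873e-01, -5.47071964e-04]), 'force': array([-0.48223457, -0.03674954, -1.14553055]), 'wrist_torque': array([ 0.0150127 ,  0.00327825, -0.00334812]), 'gripper_force': 0.0, 'opening': 1.0026044481778114}
0.025
scene {'fov_y': 47.54639979098635, 'cx': 317.83227826068855, 'cy': 236.4299585861754, 'D': array([-0.10853561,  0.        ,  0.        ,  0.        ,  0.        ]), 'T': array([[ 0.64132227, -0.41591763,  0.64476218,  1.25854065],
       [ 0.76706028,  0.36727012, -0.52605245, -0.57475298],
       [-0.01800739,  0.83194062,  0.5545724 ,  0.64935418],
       [ 0.        ,  0.        ,  0.        ,  1.        ]])}
top {'fov_y': 52.31640353252951, 'cx': 320.86153273664627, 'cy': 247.19345531430417, 'D': array([0.0419753, 0.       , 0.       , 0.       , 0.       ]), 'T': array([[-0.00468453,  0.9961505 , -0.08753417,  0.51185703],
       [-0.99990946, -0.00356195,  0.01297623, -0.04374632],
       [ 0.01261449,  0.08758703,  0.996077  ,  0.95047964],
       [ 0.        ,  0.        ,  0.        ,  1.        ]])}
```

View pics/scene0.png

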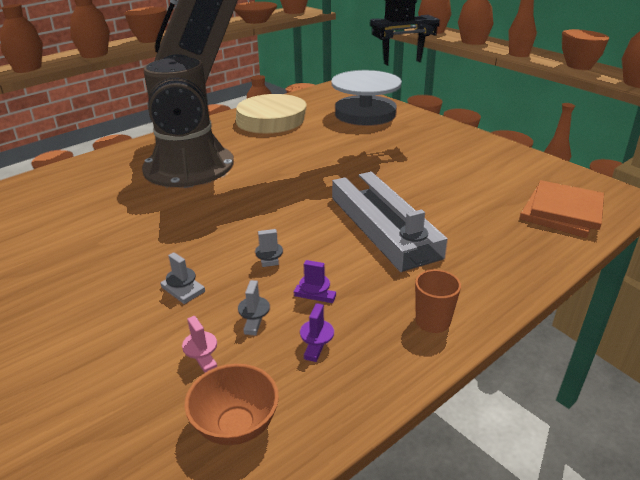

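View pics/top0.png

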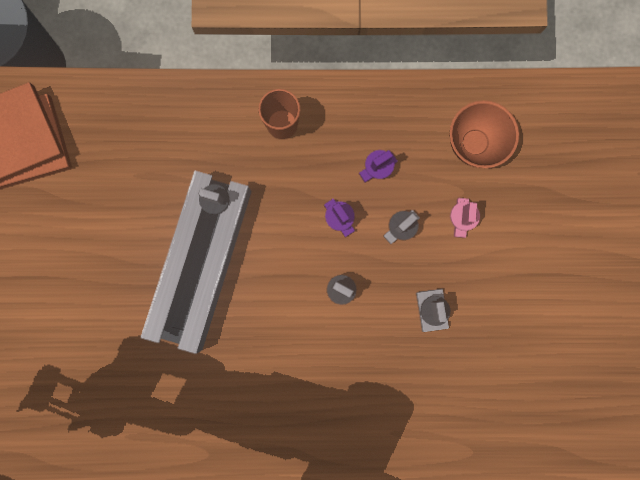

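The top view shows the nut to fit at about (403,225), the stub nut at (342,290), the broad nut at (434,310), and the rail running from (170,340) to (220,180) with its fitted nut at (213,197). Next I locate these from depth.

```bash
cat > h.py <<'E'
import cv2,numpy as np
from station import *
def K(n):
    c=camera_info(n); f=240/np.tan(np.radians(c["fov_y"]/2))
    return np.array([[f,0,c["cx"]],[0,f,c["cy"]],[0,0,1]]),c["D"],c["T"]
def rays(n,uv):
    k,D,T=K(n); q=cv2.undistortPoints(np.asarray(uv,float).reshape(-1,1,2),k,D)[:,0]
    return np.c_[q[:,0],-q[:,1],-np.ones(len(q))]@T[:3,:3].T,T[:3,3]
def onplane(n,uv,z):
    r,o=rays(n,uv); return o+r*((z-o[2])/r[:,2])[:,None]
def cloud(n,d):
    v,u=np.mgrid[:480,:640]; r,o=rays(n,np.c_[u.ravel(),v.ravel()])
    return (o+r*d.reshape(-1,1)).reshape(480,640,3)
def rect(P):
    (c,s,a)=cv2.minAreaRect((P[:,:2]*1000).astype(np.float32))
    if s[0]<s[1]: s=s[::-1];a+=90
    return np.round(c,1),np.round(s,1),round((a+90)%180-90,1)
def box(C,u0,u1,v0,v1,z0,z1):
    S=C[v0:v1,u0:u1].reshape(-1,3); return S[(S[:,2]>z0)&(S[:,2]<z1)]
E
python3 - <<'E'
from h import *
for n in("top","scene"):
    z=np.load(n+"0.npz");C=cloud(n,z["d"]);p=z["p"]
    B={"top":dict(nut=(380,430,205,250),stub=(322,362,268,310),broad=(412,456,285,338),fit=(196,236,172,222),rail=(135,255,165,360)),
       "scene":dict(nut=(235,274,278,338),fit=(398,432,206,250),rail=(325,448,170,270))}[n]
    for k,b in B.items():
        S=C[b[2]:b[3],b[0]:b[1]].reshape(-1,3)
        print(n,k,"z pct",np.percentile(S[:,2],[1,10,50,90,99]).round(4))
        if k=="rail": Z=[(.044,.056)]
        elif k=="fit": Z=[(.085,.115),(.054,.064)]
        else: Z=[(.068,.085),(.025,.04),(.006,.016)]
        for z0,z1 in Z:
            P=box(C,*b,z0,z1)
            if len(P)>5: print("  ",z0,len(P),*rect(P),"med z",np.median(P[:,2]).round(4),"mean",(P[:,:2].mean(0)*1000).round(1))
p=np.load("top0.npz")["p"]
a=cv2.resize(p[195:260,365:445],None,fx=5,fy=5,interpolation=cv2.INTER_CUBIC)
b=cv2.resize(p[165:360,135:255],None,fx=3,fy=3,interpolation=cv2.INTER_CUBIC)
o=np.zeros((590,780,3),np.uint8);o[:325,:400]=a;o[:585,410:770]=b;cv2.imwrite("pics/crop.png",o)
E
```

```text
top nut z pct [-0.0032 -0.0013  0.0016  0.0346  0.0778]
   0.068 163 [ 634.4 -211.9] [37.4 15. ] -50.5 med z 0.0761 mean [ 633.7 -211.5]
   0.025 509 [ 633.4 -211.4] [55.1 54.9] 41.0 med z 0.0322 mean [ 632.5 -210. ]
   0.006 110 [ 633.9 -211.9] [76.8 21.1] -48.8 med z 0.012 mean [ 623.8 -199.9]
top stub z pct [-0.0033 -0.0014  0.0019  0.0645  0.0781]
   0.068 160 [513.  -92.8] [35.8 13.9] 61.3 med z 0.076 mean [512.9 -92.8]
   0.025 524 [513.  -93.2] [54.2 52.8] -0.9 med z 0.0322 mean [513.  -92.3]
top broad z pct [-0.0034 -0.0012  0.0037  0.0496  0.0783]
   0.068 173 [ 473.2 -268.1] [34.7 14.7] 5.4 med z 0.0762 mean [ 473.4 -267.8]
   0.025 458 [ 473.3 -269.2] [55.2 53.7] 89.9 med z 0.0324 mean [ 473.9 -264.6]
   0.006 409 [ 473.1 -268.6] [75.4 50. ] 7.7 med z 0.012 mean [ 474.6 -264.1]
top fit z pct [-0.0022  0.0009  0.0507  0.084   0.102 ]
   0.085 188 [680.2 141.8] [36.7 14.4] 73.3 med z 0.0997 mean [679.2 141.1]
   0.054 439 [684.5 134.3] [79.8 67.5] 75.0 med z 0.0564 mean [678.3 139.7]
top rail z pct [-0.0035 -0.0015  0.0021  0.0511  0.0971]
   0.044 6711 [568.7 176.1] [320.6 106. ] -16.4 med z 0.0501 mean [565.1 175.9]
scene nut z pct [-0.0023 -0.001   0.0016  0.0538  0.0771]
   0.068 140 [ 634.6 -212.2] [38.1 14.1] -44.5 med z 0.0757 mean [ 637.8 -214.2]
   0.025 446 [ 636.5 -213.8] [53.3 53. ] 61.1 med z 0.032 mean [ 641.4 -216. ]
   0.006 179 [ 650.1 -228.8] [33.1 22.7] -48.8 med z 0.0116 mean [ 652.8 -230.2]
scene fit z pct [-0.001   0.0021  0.0514  0.0917  0.6494]
   0.085 184 [681.  141.5] [37.4 19.6] 72.1 med z 0.0966 mean [683.8 138.8]
   0.054 256 [685.  137.5] [53.7 49.7] 42.0 med z 0.0568 mean [688.2 135.8]
scene rail z pct [-0.0021 -0.0005  0.0026  0.0513  0.0987]
   0.044 2623 [566.2 175.9] [328.6 110.2] -16.8 med z 0.0504 mean [580.7 164.4]
```

View pics/crop.png

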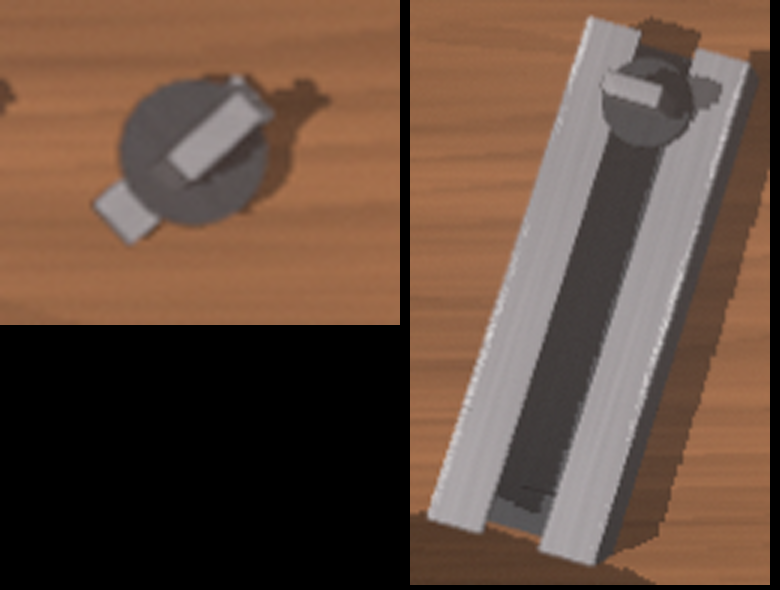

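Emit:
carry_out([
  [[0.1,-0.2,0],-0.08,0],
  [[0.2,-0.4,0],-0.16,0],
  [[0.3,-0.6,0],-0.24,0],
  [[0.4,-0.8,0],-0.31,0],
  [[0.46,-0.92,0],-0.31,0],
  [[0.48,-0.96,0],-0.31,0],
  [[0.5,-0.99,0],-0.31,0],
  [[0.5,-0.99,0],-0.31,0],
  [[0.5,-0.99,0],-0.31,0],
  [[0.5,-0.99,0],-0.31,0],
])

```text
time: 0.93
eef_pos: [0.4221, 0.2056, 0.2163]
orientation: [0.0, 0.412, 0.911, 0.0]
force: [0.8, 1.3, 1.1]
opening: 0.5
gripper_force: 0.0
```

Emit:
carry_out([
  [[0.5,-0.99,-0.1],0,0],
  [[0.5,-0.99,-0.1],0,0],
  [[0.5,-0.99,-0.1],0,0],
  [[0.5,-0.99,-0.1],0,0],
  [[0.5,-0.99,-0.1],0,0],
  [[0.5,-0.99,-0.1],0,0],
  [[0.5,-0.99,-0.1],0,0],
  [[0.5,-0.99,-0.1],0,0],
  [[0.5,-0.99,-0.1],0,0],
  [[0.5,-0.99,-0.1],0,0],
])

```text
time: 1.77
eef_pos: [0.6092, -0.1649, 0.1783]
orientation: [-0.0, 0.412, 0.911, 0.0]
force: [1.4, -0.4, 0.4]
opening: 0.497
gripper_force: 0.0
```

Emit:
carry_out([
  [[0.06,-0.12,-0.05],0,0],
  [[0.06,-0.12,-0.1],0,0],
  [[0.06,-0.12,-0.1],0,0],
  [[0.06,-0.12,-0.1],0,0],
  [[0.06,-0.12,-0.1],0,0],
])

```text
time: 2.18
eef_pos: [0.6326, -0.2102, 0.1392]
orientation: [-0.0, 0.412, 0.911, 0.0]
force: [0.5, 0.5, 1.3]
opening: 0.5
gripper_force: 0.0
```

```bash
python3 - <<'E'
from h import *
print(telemetry.state()["eef_pos"])
p,d=snapshot("scene");cv2.imwrite("pics/s1.png",cv2.resize(p[150:390,150:390],None,fx=2.4,fy=2.4,interpolation=cv2.INTER_CUBIC))
E
```

```text
[ 0.63264368 -0.21020807  0.13922869]
```

View pics/s1.png

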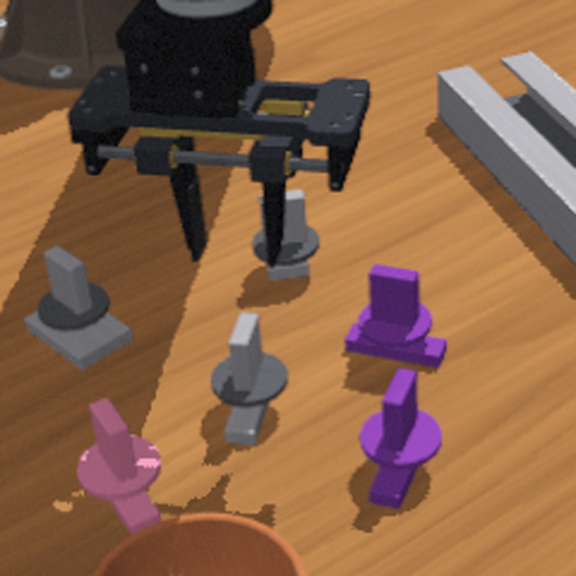

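The fingers (crop about (195,255) and (270,262)) are aligned to straddle the nut's plate at (245,345), and nothing is in the way. Lowering and gripping.

Emit:
carry_out([
  [[0.004,-0.004,-0.09],0,0],
  [[0.004,-0.004,-0.16],0,0],
  [[0.004,-0.004,-0.19],0,0],
  [[0.004,-0.004,-0.19],0,0],
  [[0.004,-0.004,-0.19],0,1],
  [[0.004,-0.004,-0.19],0,1],
  [[0.004,-0.004,-0.19],0,1],
  [[0.004,-0.004,-0.19],0,1],
  [[0.004,-0.004,-0.19],0,1],
  [[0.004,-0.004,-0.19],0,1],
])

```text
time: 3.07
eef_pos: [0.6346, -0.2126, 0.0635]
orientation: [0.0, 0.412, 0.911, 0.0]
force: [-1.9, -0.4, 6.1]
opening: 0.146
gripper_force: 30.0
```

Emit:
carry_out([
  [[0,0,0],0,1],
  [[0,0,0],0,1],
  [[0,0,0.05],0,1],
  [[0,0,0.1],0,1],
  [[0,0,0.2],0,1],
  [[0,0,0.3],0,1],
  [[0,0,0.3],0,1],
  [[0,0,0.3],0,1],
])

```text
time: 3.73
eef_pos: [0.6349, -0.2126, 0.1846]
orientation: [0.002, 0.412, 0.911, 0.0]
force: [0.6, -0.2, -4.8]
opening: 0.148
gripper_force: 30.0
```

Emit:
carry_out([
  [[-0.02,0.08,0],0.05,1],
  [[-0.03,0.17,0],0.12,1],
  [[-0.05,0.27,0],0.2,1],
  [[-0.07,0.37,0],0.28,1],
  [[-0.08,0.47,0],0.375,1],
  [[-0.1,0.57,0],0.375,1],
  [[-0.11,0.67,0],0.375,1],
  [[-0.13,0.77,0],0.375,1],
  [[-0.15,0.87,0],0.375,1],
  [[-0.168,0.94,0],0.375,1],
])

```text
time: 4.57
eef_pos: [0.5654, 0.1664, 0.1807]
orientation: [-0.002, 0.142, 0.99, -0.0]
force: [0.6, -0.7, -3.4]
opening: 0.144
gripper_force: 30.0
```

Emit:
carry_out([
  [[0,0.03,-0.02],0,1],
  [[0,0.03,-0.02],0,1],
  [[0,0.03,-0.02],0,1],
  [[0,0.03,-0.02],0,1],
  [[0,0.03,-0.02],0,1],
])

```text
time: 4.98
eef_pos: [0.5675, 0.1742, 0.1744]
orientation: [-0.0, 0.143, 0.99, -0.0]
force: [0.1, -0.2, -2.2]
opening: 0.147
gripper_force: 30.0
```

```bash
python3 - <<'E'
from h import *
s=telemetry.state();print(s["eef_pos"],s["orientation"],s["qpos"])
a=np.degrees(np.arctan2(s["orientation"][2],s["orientation"][1]));print("foot yaw",2*a-180)
for n in("scene","top"):
    p,d=snapshot(n);C=cloud(n,d);t=s["eef_pos"]
    m=(np.linalg.norm(C[...,:2]-t[:2],axis=2)<.05)
    z=C[...,2]
    for lo,hi in((.110,.128),(.136,.152)):
        P=C[m&(z>lo)&(z<hi)];
        if len(P)>5: print(n,lo,len(P),*rect(P),np.percentile(P[:,2],[2,50,98]).round(4))
    if n=="scene": cv2.imwrite("pics/s2.png",cv2.resize(p[60:280,290:490],None,fx=2.7,fy=2.7,interpolation=cv2.INTER_CUBIC))
E
```

```text
[0.56750473 0.1741559  0.17441404] [-2.86070491e-04  1.43438560e-01  9.89659171e-01 -1.53160084e-04] [ 1.86562520e-01  4.91215554e-01  1.68530119e+00 -1.26541410e-04
  9.65716495e-01 -1.09629170e+00]
foot yaw -16.493741084721307
scene 0.11 218 [570.6 172.3] [79.2 26. ] -17.8 [0.1127 0.1218 0.1265]
scene 0.136 263 [570.5 171.5] [54.2 53.6] -44.8 [0.1382 0.1438 0.1508]
top 0.11 21 [566.1 166.5] [75.6 16.3] -9.5 [0.1177 0.123  0.126 ]
```

View pics/s2.png

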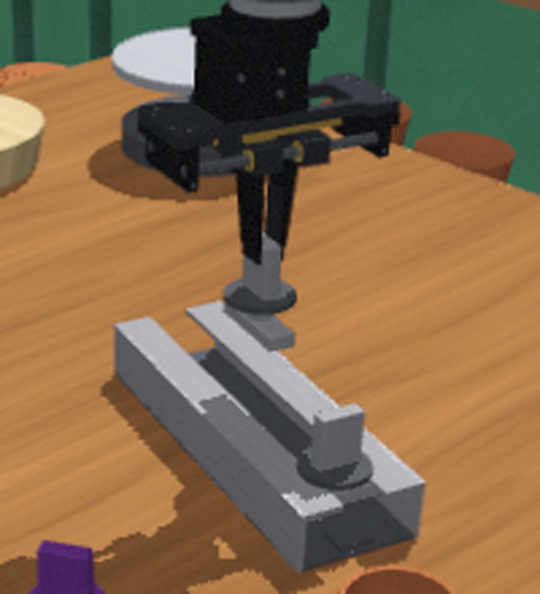

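The nut hangs upright over the slot (collar about (260,295) in the crop), with its foot along the slot. Lowering.

Emit:
carry_out([
  [[0,0.004,-0.05],0,1],
  [[0,0.004,-0.1],0,1],
  [[0,0.004,-0.14],0,1],
  [[0,0.004,-0.17],0,1],
  [[0,0.004,-0.19],0,1],
  [[0,0.004,-0.205],0,1],
  [[0,0.004,-0.21],0,1],
  [[0,0.004,-0.21],0,1],
  [[0,0.004,-0.21],0,1],
])

```text
time: 5.83
eef_pos: [0.5675, 0.1771, 0.0914]
orientation: [0.0, 0.143, 0.99, 0.0]
force: [0.4, -0.6, -3.3]
opening: 0.144
gripper_force: 30.0
```

Emit:
carry_out([
  [[0,-0.003,-0.003],0,1],
  [[0,-0.003,-0.006],0,1],
  [[0,-0.003,-0.008],0,1],
  [[0,-0.003,-0.008],0,1],
  [[0,-0.003,-0.008],0,1],
])

```text
time: 6.25
eef_pos: [0.5672, 0.176, 0.0877]
orientation: [0.0, 0.143, 0.99, 0.0]
force: [-0.1, -0.3, -3.6]
opening: 0.145
gripper_force: 30.0
```

Emit:
carry_out([
  [[0,0,-0.002],0,1],
  [[0,0,-0.002],0,1],
  [[0,0,-0.002],0,1],
])

```text
time: 6.5
eef_pos: [0.5674, 0.1759, 0.0874]
orientation: [0.0, 0.143, 0.99, 0.0]
force: [-1.9, -1.6, 6.2]
opening: 0.144
gripper_force: 30.0
```

Emit:
carry_out([
  [[0,0,-0.002],0,1],
  [[0,0,-0.002],0,1],
  [[0,0,-0.002],0,1],
])

```text
time: 6.75
eef_pos: [0.5675, 0.1758, 0.0874]
orientation: [0.001, 0.143, 0.99, 0.0]
force: [-4.6, -3.3, 13.3]
opening: 0.148
gripper_force: 30.0
```

The collar is seated, with contact at the expected 87.4 mm. I ease the press slightly and turn.

Emit:
carry_out([
  [[0,0,0.002],-0.03,1],
  [[0,0,0.002],-0.08,1],
  [[0,0,0.002],-0.14,1],
  [[0,0,0.002],-0.2,1],
  [[0,0,0.002],-0.26,1],
  [[0,0,0.002],-0.32,1],
  [[0,0,0.002],-0.38,1],
  [[0,0,0.002],-0.44,1],
  [[0,0,0.002],-0.5,1],
  [[0,0,0.002],-0.5,1],
])

```text
time: 7.58
eef_pos: [0.5673, 0.1762, 0.0874]
orientation: [0.0, 0.498, 0.867, 0.0]
force: [-1.3, 0.6, 5.0]
opening: 0.141
gripper_force: 30.0
```

Emit:
carry_out([
  [[0,0,0],-0.06,1],
  [[0,0,0],-0.12,1],
  [[0,0,0],-0.18,1],
  [[0,0,0],-0.24,1],
  [[0,0,0],-0.3,1],
  [[0,0,0],-0.36,1],
  [[0,0,0],-0.42,1],
  [[0,0,0],-0.51,1],
  [[0,0,0],-0.547,1],
  [[0,0,0],-0.547,1],
])

```text
time: 8.42
eef_pos: [0.5674, 0.1763, 0.0874]
orientation: [0.0, 0.802, 0.598, 0.001]
force: [-0.8, 0.2, 4.1]
opening: 0.143
gripper_force: 30.0
```

```bash
python3 - <<'E'
from h import *
s=telemetry.state();print(s["eef_pos"],s["force"],s["wrist_torque"])
o=s["orientation"];print("foot yaw",2*np.degrees(np.arctan2(o[2],o[1]))-180)
p,d=snapshot("scene");cv2.imwrite("pics/s3.png",cv2.resize(p[60:280,290:490],None,fx=2.7,fy=2.7,interpolation=cv2.INTER_CUBIC))
E
```

```text
[0.56744931 0.17632946 0.08743212] [-0.78677498  0.19610469  4.12945984] [ 0.17747593  0.13386361 -0.0779094 ]
foot yaw -106.56407901003098
```

View pics/s3.png

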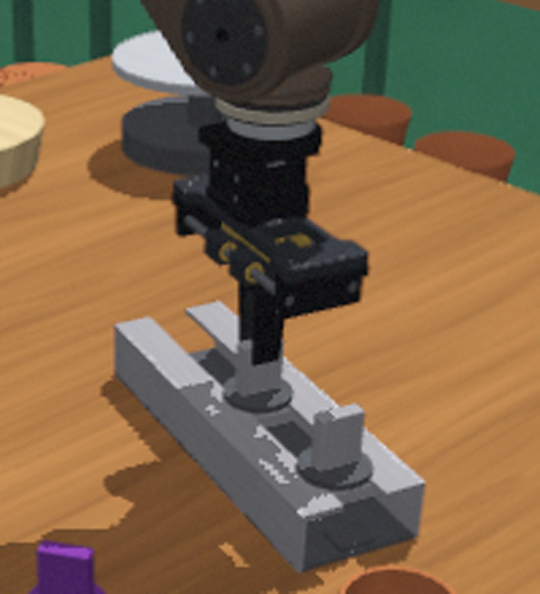

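The nut sits on the lips (collar about (258,393)), turned so its plate is parallel to the fitted nut's. Releasing and lifting.

Emit:
carry_out([
  [[0,0,0],0,0],
  [[0,0,0],0,0],
  [[0,0,0],0,0],
  [[0,0,0],0,0],
  [[0,0,0],0,0],
  [[0,0,0.05],0,0],
  [[0,0,0.12],0,0],
  [[0,0,0.22],0,0],
  [[0,0,0.32],0,0],
  [[0,0,0.4],0,0],
])

```text
time: 9.3
eef_pos: [0.5673, 0.176, 0.2497]
orientation: [0.0, 0.801, 0.599, 0.001]
force: [-0.1, -0.0, -0.2]
opening: 0.501
gripper_force: 0.0
```

Emit:
carry_out([
  [[-0.1,0.05,0],0,0],
  [[-0.2,0.2,0],0,0],
  [[-0.3,0.35,0],0,0],
  [[-0.4,0.45,0],0,0],
  [[-0.45,0.5,0],0,0],
  [[-0.45,0.55,0],0,0],
  [[-0.45,0.55,0],0,0],
  [[-0.45,0.55,0],0,0],
  [[-0.45,0.55,0],0,0],
])

```text
time: 10.05
eef_pos: [0.386, 0.3973, 0.2467]
orientation: [0.0, 0.8, 0.601, -0.0]
force: [-0.4, -0.7, -0.7]
opening: 0.499
gripper_force: 0.0
```

```bash
python3 - <<'E'
from h import *
print(telemetry.state()["eef_pos"])
p,d=snapshot("top");C=cloud("top",d);z=C[...,2]
cv2.imwrite("pics/t4.png",p)
m=np.linalg.norm(C[...,:2]-[.5675,.176],axis=2)<.04
for lo,hi in((.088,.11),(.0535,.065)):
    P=C[m&(z>lo)&(z<hi)];print(len(P),*rect(P),np.median(P[:,2]))
E
```

```text
[0.38599412 0.39728333 0.24671761]
176 [567.9 176.4] [36.5 13.8] 73.7 0.09978465998942404
516 [570.6 176.4] [59.1 58.1] -36.1 0.05612441521185213
```

View pics/t4.png

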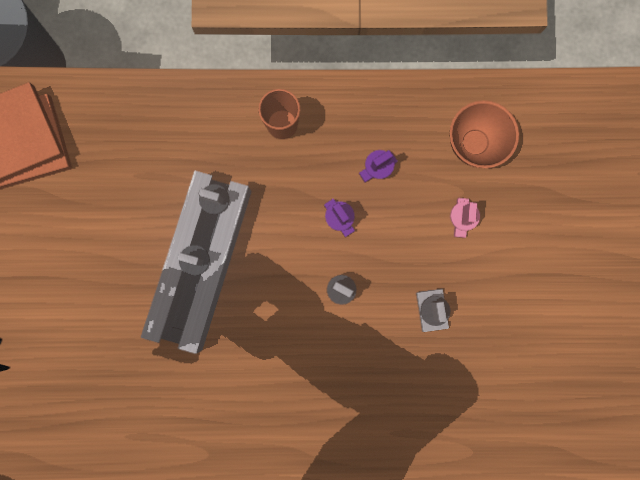

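The nut stands mid-rail at about (195,260). Its plate is at 73.7° (the fitted nut's is at 73.3°) and its top is level with the fitted nut's. Everything else is untouched.

```bash
python3 -c "
from station import order
print(order.job_done())"
```

```text
the job is handed in; nothing more can be done
None
```

The long-footed nut is seated halfway along the rail, turned a quarter turn so its foot should lie across under both lips, and released; the other two nuts were left where they stood, and the job is handed in (no verdict was shown).

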